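# Probe the generator's filling tube and present the gauge

### The arm

A 6-joint arm with a two-finger parallel gripper is mounted at the origin on the work surface. World frame = base frame: x ahead of the robot, y to its left, z up, the work surface at z = 0. Lengths are in mm, angles in rad, forces in N, time in s.
With the tool pointing down it reaches from about 325 to 925 mm from the base axis. Payload 3.1 kg.
Tool frame: the origin (TCP) lies midway between the tips of the shut fingers; the grasp point (between the pads) lies 19 mm behind it (env.grip_depth is the z of the grasp point in the tool frame, in mm); z points along the fingers, y is the line along which they close (so a half turn about z gives the same grasp; the last joint's range is limited). The gripper opens to 85 mm and grips with 20 to 120 N. Pads are 22 mm wide; open, the fingers measure 114 mm over their backs; the gripper's body (76 mm by 85 mm) begins 54 mm behind the grasp point. The pads swing forward as they close: fully open they stand 13 mm farther back than shut.
Start: joints at [1.199, 0.217, 1.613, -0, 1.311, -0.112], TCP at [160.535, 604.043, 231.3] pointing down, gripper open.
Joint ranges: [-2.75, 2.75], [-0.78, 2.1], [0.31, 2.55], [-1.13, 4.27], [0.13, 2.63], [-2.58, 2.58]. Speed limits (rad/s): [2.79, 2.79, 3.14, 3.14, 3.14, 3.14].

### API

Orientations are given as a 3x3 rotation matrix whose columns are the frame's x, y, z axes.
In Python, from bench import env gives the robot as it stands.
- The arm moves only by the tool shift_gripper, called after ">>>" as name(argument=value, ...) on one line, values as JSON. Schema: {"type":"object","properties":{"ticks":{"type":"array","items":{"type":"number"},"minItems":6,"maxItems":48},"aperture":{"type":"number"},"force":{"type":"number"},"only":{"type":"string"},"quiet":{"type":"boolean"},"lines":{"type":"string"}},"required":["ticks"],"additionalProperties":false}. ticks is one flat list of numbers that holds 1 to 8 rows one after another, with no inner brackets; each row has 6 numbers: dx, dy, dz in mm, then a rotation vector rx, ry, rz in rad; each row shifts and turns the commanded pose from where the row before left it, along the tool's axes as they then stand; what a row does not reach is not made up. A row lasts 1/8 s, in which the tool goes at most 62.5 mm and 0.188 rad, less where a joint would pass 70% of its speed; a pose out of reach is approached as far as the arm can. aperture is the finger opening in mm, set as the call begins (left out keeps the last). The fingers move at their own pace and stop on an object; force is the grip in N (left out, the last holds). Time passes only in rows, so rows that do not move let the fingers close. The tool returns the time, the measured TCP pose, the force, the opening and the grip force at its end. only (a regular expression) keeps the lines of the reply that match it, lines (a string "A,B") keeps lines A to B, and quiet returns only ok. Input that does not fit is refused with a message, and nothing moves.
- env.state(): the state, without advancing time (a new reading comes with each control period).
- env.get_image(name): name is "scene" or "side" or "wrist"; returns a dict with "pixels" (400x640x3 uint8, blue, green, red), "K" (3x3 intrinsics, pixels), "D" ([k1, k2, p1, p2, k3] as OpenCV has them; the pictures are not rectified), "origin" and "rotation" of the camera in the world. Camera axes: x right, y up, looking along -z (the intrinsics and any distortion apply to the point x, -y, -z); pixel columns grow to the right and rows downward; lengths in mm; the calibration is good to about 2 mm. A picture is of the moment at which its call begins. There is no depth.
- env.hand_in(): hands the job in; it is judged then, once.
The state is a dict: "time": time; "joint_pos": joint angles; "dq": joint speeds; "joint_efforts": joint torques, N m; "tcp_pos": TCP position; "tcp_rot": TCP orientation; "force": force on the tool from outside, world axes, zero at the start; "ft_torque": the same for the moment, N m; "opening": finger opening in mm; "finger_force": force on a finger pad.
Only numpy, scipy, OpenCV 4.12 (cv2) and the standard library are available. Lean on these libraries where they do the work, as an engineer would, in place of code of your own. Each camera call takes 0.05 s, during which the arm holds its last target. There are 200 camera calls.

### The job

Draw the gauge out from under the tip guard of its rest, push its rod into the slanted filling tube of the aerosol generator until the collar stops fully home on the tube's rim, and pull it right out again. Then hold it level and still with its tip over the round dark plate, 10 to 20 cm above the bench, so that the tip can be read. Finish while still holding it there in the gripper, and leave everything else on the bench where it is.

Things in the scene. Friction and masses are not known exactly. Their poses are not given: they have to be found in the camera images.
- gauge: Gauge, 0.15 kg: steel rod 10 mm dia, 90 mm long, last 8 mm tapering to 5 mm; collar disc 36 mm dia, 8 mm thick; flat black handle bar 90 long, 14 wide, 30 mm tall, all on one axis. Origin: centre of the collar's stop face. x along the rod to the handle (tip x=-90, collar 0 to 8, handle 8 to 98 mm), y across the handle's 14 mm width, z up as it lies in the rest.
- gauge_tip (a point): Tip of the gauge rod, at gauge x = -90 mm; axes as the gauge.
- gauge_grip (a point): Middle of the gauge's handle, at gauge x = +53 mm, on its axis: where to grasp; axes as the gauge.
- rest: Fixed aluminium rest, base 215 x 70 x 8 mm. The gauge lies in it level, axis 55 mm above the bench, same axes. Origin on the bench below the gauge's origin. At x = -101 to -50 mm the tip guard, 34 mm wide, 72 mm tall. At x = 82 to 94 mm a post 9 mm wide under the handle, top z = 40 mm (fingers pass beside it; the collar reaches down to z = 37: raise the gauge before drawing it over 70 mm).
- guard (a point): Centre of the tip guard's open end, rest x = -50 mm, 55 mm above the bench; axes as the rest. The guard is a channel 16 mm wide, floor z = 50 mm, roof underside z = 66 mm, end wall at rest x = -95 mm, open only towards +x. The outer 40 mm of the rod lie under its roof: draw the gauge straight out towards rest +x by 50 mm or more before lifting.
- generator: Aerosol generator, a fixed light-coloured instrument case 180 x 160 x 95 mm with a dial on its front; the filling tube stands up slanting over its front edge. Origin on the bench, vertically below the tube's mouth; x axis towards the side to which the mouth opens; the case lies at x = -225 to -45 mm, y = +-80 mm.
- tube: Fixed steel guide (filling) tube rising at 40 degrees to the horizontal, 100 mm long, bore 15 mm, widening over the last 10 mm to 25 mm at the mouth, rim 33 mm dia. Origin: mouth's centre, 165 mm above the bench. x along the tube, outwards and up, away from the robot; y level. Fully in, the collar's face meets the rim: gauge origin at the tube's origin, gauge x along tube x.
- plate: Round dark steel reading plate, lying flat, fixed on the bench, 120 mm diameter, 8 mm thick; origin at the centre of its underside.
- bottle: Bystander: amber bottle, 84 mm diameter, 170 mm tall; origin at the centre of its base.
- flask: Bystander: small glass flask, 72 mm diameter at the foot, 112 mm tall; origin at the centre of its base.
- mouse: Bystander: black computer mouse 105 x 60 x 30 mm; origin at the centre of its underside.
- driver: Bystander: screwdriver lying on the bench, 170 mm long; origin at its underside.
- beaker: Bystander: small glass beaker, 48 mm diameter, 50 mm tall; origin at the centre of its base.
- nut: Bystander: brass ring nut lying flat, 34 mm diameter, 14 mm tall; origin at the centre of its underside.
- notebook: Bystander: notebook lying flat, 212 x 152 x 15 mm; origin at the centre of its underside.

How it is judged:
By the outcome, as a careful person would: the job done as asked, in the order asked, and still so for the second after the job is handed in, while the arm keeps its last pose, push and grip.
It also fails if it takes over 64 s, if anything falls off the work surface, if the arm or the gripper's body presses on something with over 40 N, if the wrist force passes 120 N, or if a joint passes its speed limit or range.

## Working session

There is one attempt and no reset: what is moved stays moved. The work goes in short steps, Python scripts to look and compute and a tool call to move; the robot and the scene stay as the last step left them, time stands still between calls to the robot, and variables do not carry over. Pictures are saved under pics/ and viewed, at most 10 in all, crops included, and the job is handed in when it is done.

```bash
ls; mkdir -p pics
```

Run:
```python
from bench import env
import cv2
for n in ("scene","side","wrist"):
    im=env.get_image(n); cv2.imwrite(f"pics/{n}0.png",im["pixels"]); print(n,im["K"],im["D"],im["origin"],im["rotation"])
s=env.state(); print(s, env.grip_depth)
```

```text
bench.py
pics
scene [[455.09814037   0.         316.41766803]
 [  0.         455.09814037 199.25983457]
 [  0.           0.           1.        ]] [-0.08015552  0.          0.          0.          0.        ] [1315.20051884 -820.30264458  838.18146076] [[ 0.72806703 -0.37767953  0.57208091]
 [ 0.68549923  0.39743134 -0.61003208]
 [ 0.00303375  0.83630527  0.54825568]]
side [[414.98759576   0.         313.48174444]
 [  0.         414.98759576 200.6242872 ]
 [  0.           0.           1.        ]] [-0.10717543  0.          0.          0.          0.        ] [ 136.91857849 -687.50544414  995.24545711] [[ 0.83494884  0.4013732  -0.37651028]
 [-0.5502749   0.61836471 -0.56109057]
 [ 0.00761396  0.67566607  0.73716849]]
wrist [[341.27758925   0.         316.64750782]
 [  0.         341.27758925 196.80452508]
 [  0.           0.           1.        ]] [-0.06526935  0.          0.          0.          0.        ] [ 92.10735366 621.06895174 372.39680648] [[ 0.25710903 -0.92724894 -0.27222115]
 [ 0.96638071  0.24617018  0
[... 199 characters left out ...]
q': array([-1.84927381e-03, -3.23141608e-03, -3.60279606e-03, -1.51949179e-03,
       -8.04972265e-04,  1.29426194e-05]), 'joint_efforts': array([-3.65316628e-04, -3.97448552e+01, -3.04417241e+01, -2.10191079e-04,
        5.83580055e-03,  9.70074581e-06]), 'tcp_pos': array([160.31769949, 603.43346805, 230.21536441]), 'tcp_rot': array([[-9.66442003e-01,  2.56884040e-01, -6.66855511e-04],
       [ 2.56884840e-01,  9.66440351e-01, -1.79616008e-03],
       [ 1.83071215e-04, -1.90718962e-03, -9.99998165e-01]]), 'force': array([ 0.37243629,  0.19516488, -0.54644983]), 'ft_torque': array([-0.02206134,  0.0116633 ,  0.01209201]), 'finger_force': 0.0, 'opening': 85.32409953231601} -18.700000000000003
```
View pics/scene0.png

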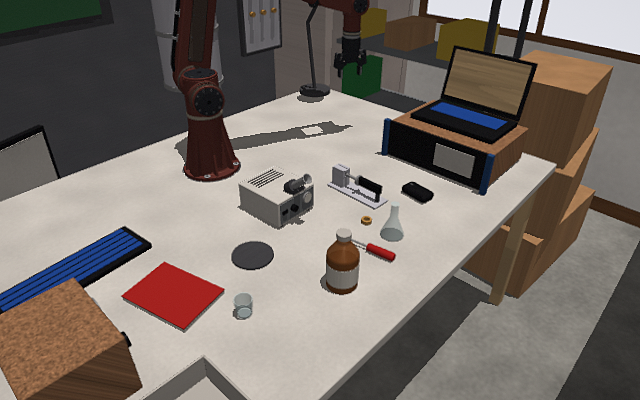

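View pics/side0.png

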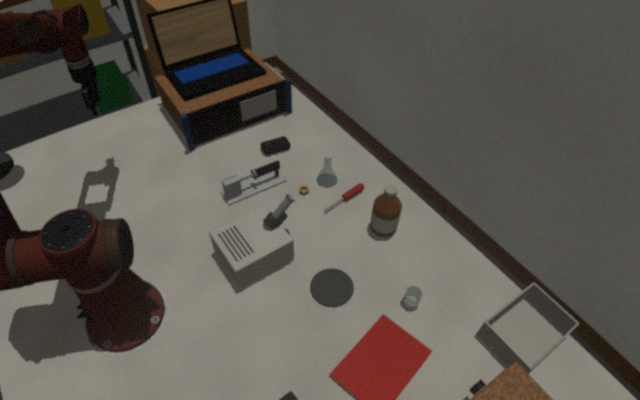

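Scene: rest and gauge at about (357,187), generator (277,195) with tube near (300,183), plate (252,255). Side: rest (253,183), tube mouth (291,196), plate (332,287). Next I'll enlarge these areas.

Create h.py:
```python
import numpy as np, cv2
from bench import env
def ray(im,p):
    q=cv2.undistortPoints(np.array([[p]],float),np.array(im["K"]),np.array(im["D"]))[0,0]
    d=np.array(im["rotation"])@np.array([q[0],-q[1],-1]); return np.array(im["origin"]),d/np.linalg.norm(d)
def onz(im,p,z):
    o,d=ray(im,p); return o+d*(z-o[2])/d[2]
def tri(a,p,b,q):
    o,d=ray(a,p);o2,e=ray(b,q)
    s=np.linalg.lstsq(np.c_[d,-e],o2-o,rcond=None)[0]
    A=o+s[0]*d;B=o2+s[1]*e
    return (A+B)/2,np.linalg.norm(A-B)
def proj(im,P):
    c=(np.atleast_2d(P)-im["origin"])@np.array(im["rotation"])
    return cv2.projectPoints(c*[1,-1,-1],np.zeros(3),np.zeros(3),np.array(im["K"]),np.array(im["D"]))[0][:,0]
```

Run:
```python
import cv2,numpy as np
a=cv2.imread("pics/scene0.png")[150:250,235:395];b=cv2.imread("pics/side0.png")[150:250,200:360]
f=lambda x:cv2.resize(x,(800,500),interpolation=cv2.INTER_CUBIC)
g=lambda x:cv2.resize(x,(480,300),interpolation=cv2.INTER_CUBIC)
cv2.imwrite("pics/c1.png",f(a));cv2.imwrite("pics/c2.png",f(b))
```

```text
(no output)
```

View pics/c1.png

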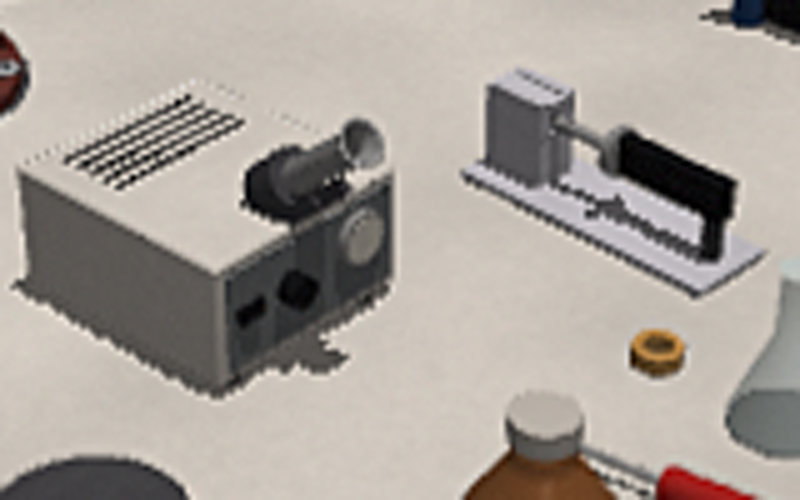

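View pics/c2.png

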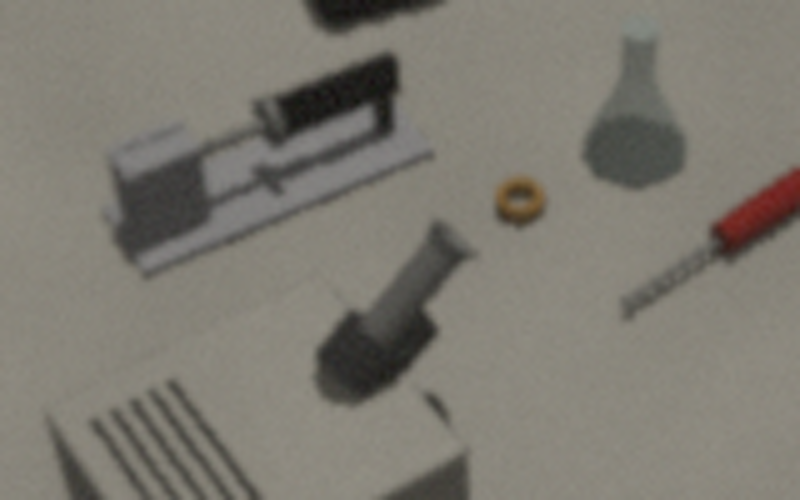

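Run:
```python
from h import *
a=env.get_image("scene");b=env.get_image("side")
A=lambda x,y:(235+x/5,150+y/5)
B=lambda x,y:(200+x/5,150+y/5)
np.set_printoptions(precision=1,suppress=True)
print("mouth",tri(a,A(364,143),b,B(455,240)))
for n,p in dict(fl=(218,272),fr=(392,185),bl=(18,165),br=(197,82)).items(): print("case",n,onz(a,A(*p),95))
for p in [(467,455),(315,275),(47,410)]: print("caseB",onz(b,B(*p),95))
for p in [(462,174),(698,290),(765,252)]: print("restA",onz(a,A(*p),8))
for p in [(145,270),(432,152)]: print("restB",onz(b,B(*p),8))
print("handle end", tri(a,A(730,198),b,B(395,74)),"collar",tri(a,A(617,150),b,B(270,117)),"rod/guard",tri(a,A(560,127),b,B(203,148)))
# handle top edges at z=70
for p in [(625,130),(735,180)]: print("htopA",onz(a,A(*p),70))
for p in [(275,98),(393,55)]: print("htopB",onz(b,B(*p),70))
for im,sl in ((a,(220,290,220,285)),(b,(260,315,300,360))):
    g=cv2.cvtColor(im["pixels"],cv2.COLOR_BGR2GRAY); y0,y1,x0,x1=sl
    m=(g[y0:y1,x0:x1]<85).astype(np.uint8)
    c=max(cv2.findContours(m,0,cv2.CHAIN_APPROX_NONE)[0],key=cv2.contourArea)
    P=np.array([onz(im,(q[0][0]+x0,q[0][1]+y0),8)[:2] for q in c]); print("plate",cv2.minEnclosingCircle(P.astype(np.float32)), P.mean(0))
g=b["pixels"]; print(g[287,332])
```

```text
mouth (array([517.4,  -8.6, 161.8]), np.float64(4.559434586777701))
case fl [478.3 -89.7  95. ]
case fr [485.3  50.7  95. ]
case bl [297.6 -94.4  95. ]
case br [300.1  55.8  95. ]
caseB [469.7 -96.4  95. ]
caseB [463.7  63.4  95. ]
caseB [290.6  56.1  95. ]
restA [413.6 197.    8. ]
restA [620.9 195.6   8. ]
restA [626.2 262.3   8. ]
restB [405.5 199.3   8. ]
restB [615.4 191.1   8. ]
handle end (array([612.2, 232.1,  54.4]), np.float64(7.536239332089151)) collar (array([519.8, 233.9,  55.7]), np.float64(0.7792578110025563)) rod/guard (array([470.5, 233.4,  54.1]), np.float64(1.0458740604016519))
htopA [522.  238.1  70. ]
htopA [613.7 237.3  70. ]
htopB [525.3 234.5  70. ]
htopB [610.5 228.7  70. ]
plate ((512.807861328125, -227.59031677246094), 60.987327575683594) [ 513.4 -229.2]
plate ((507.2445983886719, -229.03628540039062), 60.22075653076172) [ 506.1 -229. ]
[53 59 58]
```

Run:
```python
from h import *
np.set_printoptions(precision=0,suppress=True)
a=env.get_image("scene");b=env.get_image("side")
for n,p,im in [("bottle",(343,287),a),("bottleS",(382,232),b),("flask",(392,236),a),("mouse",(417,194),a),("laptopbox",(385,150),a),("nut",(367,221),a),("lapS",(192,146),b),("lapbox bottom",(482,192),a),("beaker",(243,315),a)]: print(n,onz(im,p,0))
```

```text
bottle [ 776. -143.   -0.]
bottleS [ 749. -153.    0.]
flask [743. 122.   0.]
mouse [669. 375.   0.]
laptopbox [393. 568.   0.]
nut [641. 131.   0.]
lapS [417. 548.   0.]
lapbox bottom [828. 544.   0.]
beaker [ 663. -384.    0.]
```

>>> shift_gripper(ticks=[-45, -37, -7, 0, 0, 0, -45, -37, -7, 0, 0, 0, -45, -37, -7, 0, 0, 0, -45, -37, -7, 0, 0, 0, -45, -37, -7, 0, 0, 0, -45, -37, -7, 0, 0, 0, -45, -37, -7, 0, 0, 0, -45, -37, -7, 0, 0, 0])

```text
time: 1.35
tcp_pos: [433.3, 223.9, 287.9]
tcp_rot: [[-0.966, 0.257, 0.001], [0.257, 0.966, 0.001], [-0.001, 0.001, -1.0]]
force: [0.9, 0.1, 0.2]
opening: 85.3
finger_force: 0.0
```

>>> shift_gripper(ticks=[-45, -37, -7, 0, 0, 0, -45, -37, -7, 0, 0, 0, 0, 0, 0, 0, 0, -0.13, 0, 0, 0, 0, 0, -0.13, 0, 0, 0, 0, 0, 0, 0, 0, 0, 0, 0, 0])

```text
time: 2.1
tcp_pos: [500.3, 131.0, 301.3]
tcp_rot: [[-1.0, 0.001, 0.0], [0.001, 1.0, -0.0], [-0.0, -0.0, -1.0]]
force: [0.2, 1.3, -0.2]
opening: 85.3
finger_force: 0.0
```

Run:
```python
from h import *
im=env.get_image("wrist"); cv2.imwrite("pics/w1.png",im["pixels"]); print(im["origin"])
import pickle; pickle.dump(im,open("w1.pkl","wb"))
```

```text
[429.60136953 130.14693737 443.61584425]
```

View pics/w1.png

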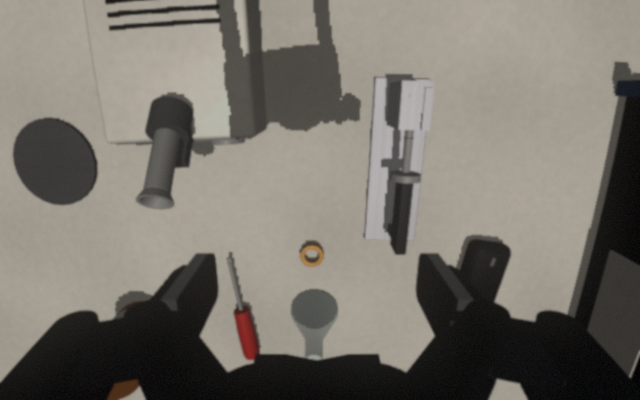

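Run:
```python
from h import *
import pickle
np.set_printoptions(precision=1,suppress=True)
w=pickle.load(open("w1.pkl","rb"));a=env.get_image("scene")
for p in [(375,78),(433,80),(420,240),(365,238)]: print("rest",onz(w,p,8))
for p in [(107,142),(240,138)]: print("case",onz(w,p,95))
c=w["pixels"];cv2.imwrite("pics/w1c.png",np.hstack([cv2.resize(c[80:260,340:460],(400,600),interpolation=2),cv2.resize(c[80:230,90:190],(400,600),interpolation=2)]))
g=cv2.cvtColor(c,6)
m=(g<75).astype(np.uint8)[110:210,5:105]
k=max(cv2.findContours(m,0,1)[0],key=cv2.contourArea)
print("plate",cv2.minEnclosingCircle(np.array([onz(w,(q[0][0]+5,q[0][1]+110),8)[:2] for q in k],np.float32)))
# dark handle mask
m=(g<45).astype(np.uint8)[184:256,385:420]; ys,xs=np.nonzero(m)
print(np.c_[[y+184 for y in range(0,72,6)],[[xs[ys==y].min()+385,xs[ys==y].max()+385] if (ys==y).any() else [0,0] for y in range(0,72,6)]].tolist())
for q in [(155,199)]: print("mouth",onz(w,q,165),tri(w,q,a,(307.8,178.6)))
```

```text
rest [407.2 201.3   8. ]
rest [408.8 272.9   8. ]
rest [620.8 273.8   8. ]
rest [617.4 196.8   8. ]
case [472.2 -88.8  95. ]
case [469.7  52.1  95. ]
plate ((509.03460693359375, -223.35125732421875), 60.2337760925293)
[[184, 397, 399], [190, 396, 401], [196, 396, 400], [202, 395, 408], [208, 394, 407], [214, 394, 399], [220, 393, 406], [226, 389, 398], [232, 390, 405], [238, 392, 402], [244, 392, 403], [250, 395, 403]]
mouth [513.4  -9.9 165. ] (array([515.8,  -8.7, 163.6]), np.float64(5.385585110927301))
```

View pics/w1c.png

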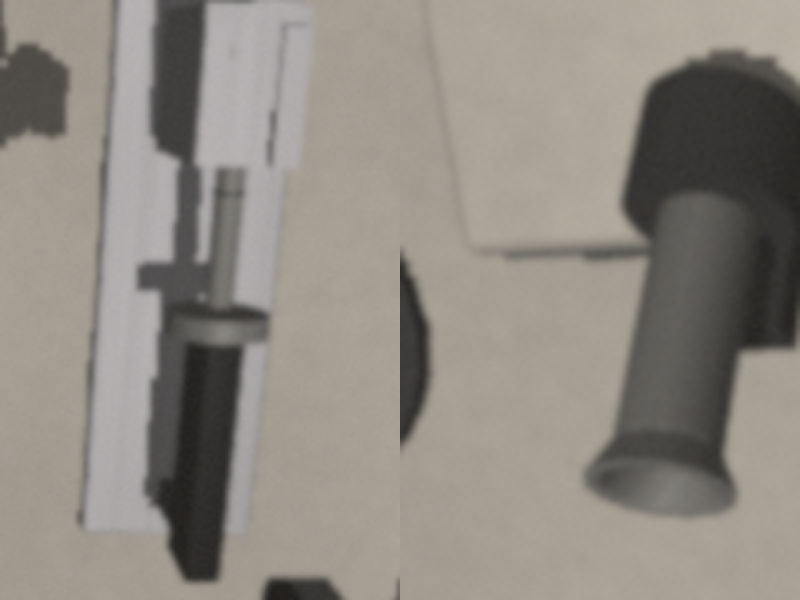

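Run:
```python
from h import *
import pickle
from scipy.optimize import least_squares
np.set_printoptions(precision=1,suppress=True)
w=pickle.load(open("w1.pkl","rb"))
L=lambda x,y:(340+x*.3,80+y*.3); R=lambda x,y:(90+(x-400)/4,80+y/4)
for n,p,z in [("rod",(231,175),55),("rod",(222,300),55),("hs",(216,345),70),("he",(200.5,580),70),("base",(245,530),8),("base",(84,528),8),("base",(312,5),8),("base",(118,2),8)]: print(n,onz(w,L(*p),z))
M=onz(w,R(661,484),165)
print("mouth",M)
def f(v,q):
    d=np.array([np.cos(v[1])*np.cos(.698),np.sin(v[1])*np.cos(.698),np.sin(.698)])
    return (proj(w,M-v[0]*d)-np.array(R(*q))).ravel()
for q in [(712,203),(671,440)]: 
    r=least_squares(f,[60,0],args=(q,)); print(r.x[0],np.degrees(r.x[1]),r.cost)
```

```text
rod [468.3 235.1  55. ]
rod [511.6 235.   55. ]
hs [524.1 230.   70. ]
he [611.8 230.8  70. ]
base [619.3 264.6   8. ]
base [618.  197.1   8. ]
base [410.6 273.8   8. ]
base [410.2 201.9   8. ]
mouth [515.2  -9.9 165. ]
72.76308261032088 1.8085215354809434 1.6155871338926322e-27
10.50203329757329 -1.8529250232946946 2.219278816271215e-19
```

The picture shows the gauge handle from about (405,183) to (400,250), and the tube mouth at about (155,200) with its axis leading up to about (168,131). Hovering closer over the rest.

>>> shift_gripper(ticks=[-15, 34, 44, 0, 0, 0, -15, 34, 44, 0, 0, 0, -15, 34, 43, 0, 0, 0, 0, 0, 0, 0, 0, 0, 0, 0, 0, 0, 0, 0])

```text
time: 2.82
tcp_pos: [545.5, 232.9, 170.8]
tcp_rot: [[-1.0, -0.001, 0.0], [-0.001, 1.0, -0.0], [-0.0, -0.0, -1.0]]
force: [0.4, -0.1, 0.9]
opening: 85.5
finger_force: 0.0
```

Run:
```python
from h import *
im=env.get_image("wrist")
import pickle; pickle.dump(im,open("w2.pkl","wb"))
cv2.imwrite("pics/w2.png",cv2.resize(im["pixels"][0:300,160:480],(640,600),interpolation=2)); print(im["origin"])
```

```text
[474.79048299 231.97623608 313.05159007]
```

View pics/w2.png

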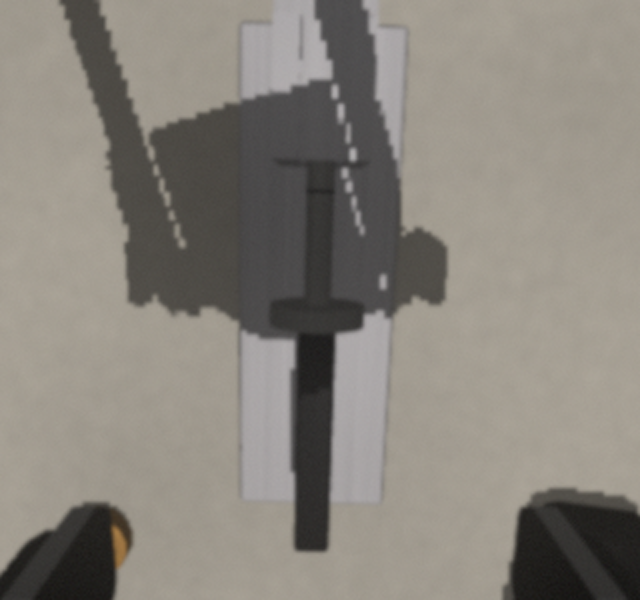

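Run:
```python
from h import *
import pickle
np.set_printoptions(precision=1,suppress=True)
w=pickle.load(open("w2.pkl","rb"))
L=lambda x,y:(160+x/2,y/2)
for n,p,z in [("rod",(320.5,170),55),("rod",(317,295),55),("collar",(316.5,300),73),("hs",(316,334),70),("he",(312,549),70),("base",(240,22),8),("base",(407,27),8),("base",(382,501),8),("base",(240,499),8)]: print(n,onz(w,L(*p),z))
```

```text
rod [466.5 234.5  55. ]
rod [511.9 233.3  55. ]
collar [511.1 233.1  73. ]
hs [523.9 232.9  70. ]
he [611.1 231.4  70. ]
base [406.3 201.9   8. ]
base [408.1 270.3   8. ]
base [619.5 265.6   8. ]
base [618.5 196.1   8. ]
```

>>> shift_gripper(ticks=[-11, 0, 30, 0, 0, 0.0236, -11, -1, 30, 0, 0, 0, 0, 0, 40, 0, 0, 0, 0, 0, 34, 0, 0, 0, 0, 0, 0, 0, 0, 0, 0, 0, 0, 0, 0, 0])

```text
time: 3.62
tcp_pos: [569.5, 231.7, 39.3]
tcp_rot: [[-1.0, 0.024, 0.005], [0.024, 1.0, 0.001], [-0.005, 0.001, -1.0]]
force: [0.0, 0.8, 0.3]
opening: 85.6
finger_force: 0.0
```

>>> shift_gripper(ticks=[0, 0, 0, 0, 0, 0, 0, 0, 0, 0, 0, 0, 0, 0, 0, 0, 0, 0, 0, 0, 0, 0, 0, 0, 0, 0, 0, 0, 0, 0, 0, 0, 0, 0, 0, 0], aperture=0, force=80)

```text
time: 4.38
tcp_pos: [567.7, 231.7, 36.7]
tcp_rot: [[-1.0, 0.023, 0.0], [0.023, 1.0, 0.0], [-0.0, 0.0, -1.0]]
force: [-0.1, 1.0, 3.8]
opening: 12.8
finger_force: 78.0
```

>>> shift_gripper(ticks=[0, 0, -3, 0, 0, 0, 0, 0, 0, 0, 0, 0, -12, 0, 0, 0, 0, 0, -16, 0, 0, 0, 0, 0, -18, 0, 0, 0, 0, 0, -14, 0, 0, 0, 0, 0, 0, 0, 0, 0, 0, 0, 0, 0, 0, 0, 0, 0])

```text
time: 5.38
tcp_pos: [626.7, 230.1, 38.9]
tcp_rot: [[-1.0, 0.023, -0.001], [0.023, 1.0, -0.0], [0.001, -0.0, -1.0]]
force: [-0.3, 0.7, -1.2]
opening: 12.8
finger_force: 77.8
```

Run:
```python
from h import *
im=env.get_image("wrist")
import pickle; pickle.dump(im,open("w3.pkl","wb"))
cv2.imwrite("pics/w3.png",im["pixels"]); print(im["origin"])
```

```text
[556.2428248  230.88122204 181.24248384]
```

View pics/w3.png

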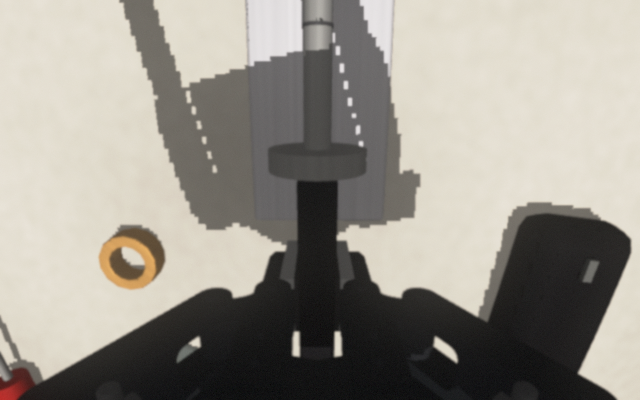

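The gauge is held straight (axis at column about 317, collar at about (317,160)) and the rod is clear of the guard. I'll lift it and look down on the tube from one side.

>>> shift_gripper(ticks=[0, 0, -60, 0, 0, 0, 0, 0, -60, 0, 0, 0, 12, -41, -43, 0, 0, 0, 12, -41, -43, 0, 0, 0, 12, -41, -43, 0, 0, 0, 12, -42, -42, 0, 0, 0, 0, 0, 0, 0, 0, 0, 0, 0, 0, 0, 0, 0])

```text
time: 6.42
tcp_pos: [574.7, 66.8, 329.5]
tcp_rot: [[-1.0, 0.024, -0.001], [0.024, 1.0, 0.001], [0.001, 0.001, -1.0]]
force: [-0.4, 0.7, -1.9]
opening: 13.0
finger_force: 78.2
```

Run:
```python
from h import *
im=env.get_image("wrist")
import pickle; pickle.dump(im,open("w4.pkl","wb"))
cv2.imwrite("pics/w4.png",cv2.resize(im["pixels"][:300],(800,375),interpolation=2)); print(im["origin"])
```

```text
[504.21872838  67.44728655 471.88268147]
```

View pics/w4.png

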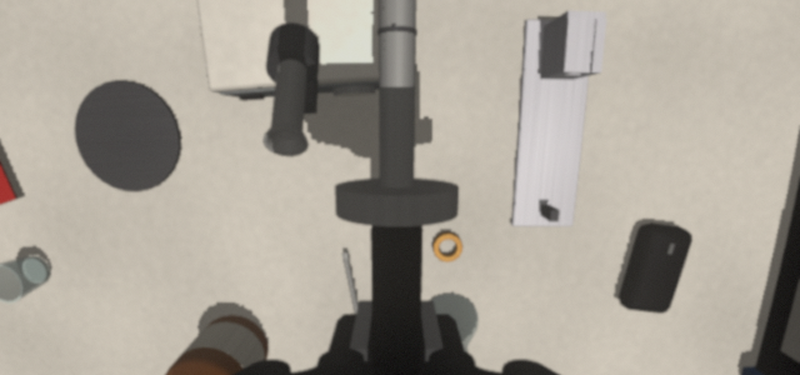

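Run:
```python
import pickle,cv2
for n,r in (("w4",(range(50,128,4),range(206,254,2))),("w1",(range(126,212,5),range(132,186,2)))):
    w=pickle.load(open(n+".pkl","rb"));g=cv2.cvtColor(w["pixels"],6)
    print(n,list(r[1]))
    for y in r[0]: print(y,*g[y,list(r[1])])
```

```text
w4 [206, 208, 210, 212, 214, 216, 218, 220, 222, 224, 226, 228, 230, 232, 234, 236, 238, 240, 242, 244, 246, 248, 250, 252]
50 206 207 205 167 79 61 60 60 62 62 69 70 69 71 70 69 62 58 48 51 56 58 57 48
54 209 208 206 167 75 63 62 65 80 73 69 68 70 70 71 67 69 66 62 52 44 42 42 42
58 212 210 212 196 112 66 63 63 71 68 68 69 70 72 69 67 68 63 62 57 43 43 43 44
62 211 211 211 210 203 143 73 69 69 68 69 69 70 71 70 68 67 64 62 56 42 41 44 44
66 204 201 200 198 196 194 178 119 72 68 70 68 70 71 68 67 65 64 62 54 44 46 43 40
70 119 113 121 121 119 118 112 85 67 67 70 70 71 72 70 67 64 64 58 54 43 43 43 41
74 70 63 66 64 65 63 66 66 68 70 71 70 72 69 69 67 64 62 62 50 43 40 40 39
78 73 75 93 156 173 173 149 85 70 71 69 70 73 71 69 65 66 62 62 49 42 44 41 46
82 189 189 189 190 190 190 147 77 70 68 72 72 71 68 69 65 65 61 58 46 44 42 46 47
86 191 191 190 191 189 184 130 70 71 71 72 71 71 69 68 65 64 64 58 45 41 42 41 52
90 191 190 190 190 191 179 110 72 71 69 73 70 71 67 68 66 63 62 59 58 60 62 64 70
94 192 191 190 189 193 177 99 71 71 71 73 72 71 70 68 68 62 64 73 91 94 95 93 94
98 190 192 
[... 1888 characters left out ...]
60 159 158 132 91 93 93 95 95 94 90 85 82 78 71 63 57 102 158 162 162 162 163 160
186 161 160 161 161 159 149 104 91 94 92 92 93 93 90 87 78 74 68 60 62 138 162 163 163 163 161 163
191 160 161 163 159 141 92 72 71 73 72 72 72 70 68 64 61 61 62 57 85 151 162 163 163 161 161 163
196 159 158 139 103 96 92 90 89 88 94 93 99 99 95 87 80 70 61 55 72 142 164 163 163 163 162 162
201 164 159 129 99 82 80 85 90 97 103 109 115 121 124 120 114 111 104 96 88 89 143 162 163 163 166 164
206 162 160 160 160 159 149 137 120 116 114 118 124 124 121 119 117 112 110 107 108 118 149 162 162 163 162 162
211 163 161 162 163 161 160 161 161 162 162 164 163 164 162 160 161 162 162 163 161 163 164 164 163 163 162 164
```

Run:
```python
from h import *
import pickle
from scipy.optimize import least_squares
np.set_printoptions(precision=2,suppress=True)
W={n:pickle.load(open(n+".pkl","rb")) for n in("w1","w4")}
O={"w1":((154.8,200.3),[(164.5,146),(159.7,176)]),"w4":((228.3,113.5),[(232.6,66),(231.2,82),(229.3,98)])}
for n in W: print(n,onz(W[n],O[n][0],165))
print(tri(W["w1"],O["w1"][0],W["w4"],O["w4"][0]))
def res(v,names):
    M=np.array([v[0],v[1],165]);e=np.radians(40);d=np.array([np.cos(v[2])*np.cos(e),np.sin(v[2])*np.cos(e),np.sin(e)])
    r=[];i=3
    for n in names:
        r+=list((proj(W[n],M)[0]-O[n][0]))
        for q in O[n][1]: r+=list(.5*(proj(W[n],M-v[i]*d)[0]-q)); i+=1
    return r
for names in (["w1"],["w4"],["w1","w4"]):
    k=sum(len(O[n][1]) for n in names)
    s=least_squares(res,[514,-10,0]+[50]*k,args=(names,)); print(names,s.x[:2],np.degrees(s.x[2]),s.x[3:],s.cost)
w=W["w4"];g=cv2.cvtColor(w["pixels"],6);m=(g<90).astype(np.uint8)[55:165,50:155]
k=max(cv2.findContours(m,0,1)[0],key=cv2.contourArea)
print("plate",cv2.minEnclosingCircle(np.array([onz(w,(q[0][0]+50,q[0][1]+55),8)[:2] for q in k],np.float32)))
print("case",[onz(w,(x*.8,y*.8),95) for x,y in((212,88),(380,78))])
```

```text
w1 [514.59 -10.22 165.  ]
w4 [515.86 -10.41 165.  ]
(array([515.73, -11.45, 161.98]), np.float64(0.7208507340225994))
['w1'] [514.6  -10.16] 1.7589126052377821 [54.96 23.72] 0.03765561243927064
['w4'] [515.85 -10.45] 1.571305547014104 [56.   36.11 17.25] 0.016538119272722803
['w1', 'w4'] [515.26 -10.33] 1.6800627285460417 [55.71 24.43 55.17 35.31 16.47] 0.5709872313312591
plate ((509.5481262207031, -224.18746948242188), 59.29098892211914)
case [array([471.57, -87.14,  95.  ]), array([468.6 ,  55.48,  95.  ])]
```

Add to h.py:
```python
M=np.array([515.2,-10.3,165.]);psi=np.radians(1.65);e=np.radians(40)
d=np.array([np.cos(psi)*np.cos(e),np.sin(psi)*np.cos(e),np.sin(e)])
Y=np.array([-np.sin(psi),np.cos(psi),0]);RT=np.c_[-d,Y,np.cross(-d,Y)]
G=np.array([53.2,0,-18.3])  # gauge origin in the tool frame
def report(s_ax):
    from scipy.spatial.transform import Rotation as Q
    s=env.state();R=np.array(s["tcp_rot"]);p=np.array(s["tcp_pos"])
    t=M+d*s_ax-RT@G
    np.set_printoptions(precision=4,suppress=True)
    print("shift",R.T@(t-p),"rot",Q.from_matrix(R.T@RT).as_rotvec(),"gauge origin off, tube axes",np.c_[d,Y,np.cross(d,Y)].T@(p+R@G-M),"force tube axes",np.c_[d,Y,np.cross(d,Y)].T@np.array(s["force"]),s["opening"])
```

```text
(no output)
```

>>> shift_gripper(ticks=[0, 0, 0, 0, 0, -0.0525, 0, 0, 0, 0, -0.175, 0, 0, 0, 0, 0, -0.175, 0, 0, 0, 0, 0, -0.175, 0, 0, 0, 0, 0, -0.173, 0, 0, 0, 0, 0, 0, 0, 0, 0, 0, 0, 0, 0])

```text
time: 7.35
tcp_pos: [576.2, 67.1, 330.7]
tcp_rot: [[-0.767, -0.03, 0.641], [-0.023, 1.0, 0.019], [-0.642, 0.0, -0.767]]
force: [0.2, -0.2, -0.3]
opening: 13.1
finger_force: 78.2
```

```bash
python3 -c "
from h import *
report(130)"
```

```text
shift [-28.3706 -75.7036 104.4618] rot [ 0.001  -0.0015  0.0009] gauge origin off, tube axes [101.7514  75.5059 104.6644] force tube axes [ 0.0104 -0.2545 -0.3613] 13.128019212374406
```

>>> shift_gripper(ticks=[-14, -25, 35, 0.001, -0.0015, 0.001, -14, -25, 35, 0, 0, 0, 0, -26, 34, 0, 0, 0, 0, 0, 0, 0, 0, 0, 0, 0, 0, 0, 0, 0, 0, 0, 0, 0, 0, 0])

```text
time: 8.1
tcp_pos: [667.0, -6.5, 270.9]
tcp_rot: [[-0.763, -0.029, 0.646], [-0.022, 1.0, 0.018], [-0.646, -0.001, -0.763]]
force: [-0.1, 0.7, -0.3]
opening: 13.0
finger_force: 78.2
```

Run:
```python
from h import *
report(100)
import pickle
im=env.get_image("wrist"); pickle.dump(im,open("w5.pkl","wb"))
v=im["pixels"].copy()
sc=env.get_image("scene"); pickle.dump(sc,open("s5.pkl","wb"))
si=env.get_image("side");pickle.dump(si,open("d5.pkl","wb"))
a=cv2.resize(v[0:250,220:420],(400,500),interpolation=2)
b=cv2.resize(sc["pixels"][120:220,270:350],(400,500),interpolation=2)
cv2.imwrite("pics/w5.png",np.hstack([a,b]))
print("exp tip px",proj(im,M+d*40),"mouth",proj(im,M),"scene",proj(sc,[M+d*40,M]))
```

```text
shift [31.2529  0.571   1.7105] rot [-0.0005  0.0041  0.0004] gauge origin off, tube axes [131.1716  -0.5707   1.621 ] force tube axes [-0.2394  0.6913 -0.1519] 12.954210728307634
exp tip px [[ 321.6143 -140.0516]] mouth [[ 321.654  -265.2135]] scene [[314.2104 174.0853]
 [306.3453 178.2198]]
```

View pics/w5.png

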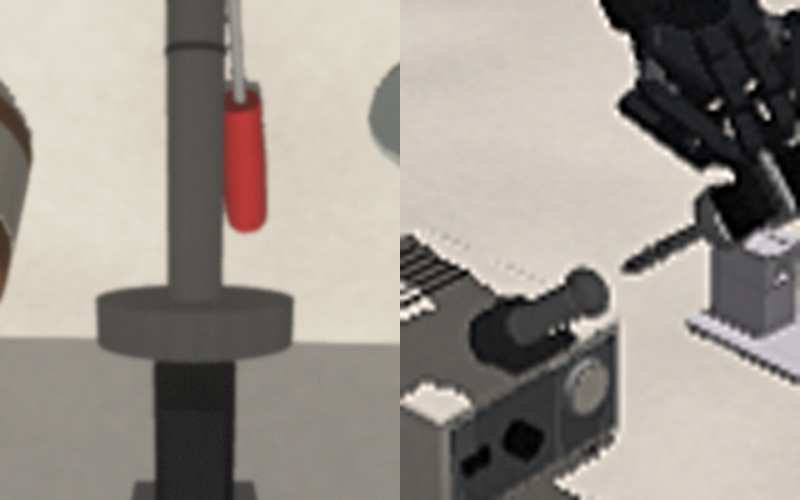

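The rod (tip at about (314,174) in the scene view) points at the tube mouth (308,178). Now I'll insert in small steps, watching the force.

>>> shift_gripper(ticks=[0, 0.5, 1.5, 0, 0.004, 0, 10, 0, 0, 0, 0, 0, 10, 0, 0, 0, 0, 0, 10, 0, 0, 0, 0, 0, 0, 0, 0, 0, 0, 0, 0, 0, 0, 0, 0, 0])

```text
time: 9.0
tcp_pos: [644.0, -7.4, 248.6]
tcp_rot: [[-0.767, -0.027, 0.641], [-0.021, 1.0, 0.017], [-0.641, -0.0, -0.767]]
force: [0.1, 0.9, 0.2]
opening: 13.1
finger_force: 78.2
```

```bash
python3 -c "
from h import *
report(85)"
```

```text
shift [14.2808  0.7536 -0.4364] rot [-0.0011 -0.0019 -0.0009] gauge origin off, tube axes [99.314  -0.6976 -0.362 ] force tube axes [0.2261 0.9379 0.0418] 13.146502444733743
```

>>> shift_gripper(ticks=[8, 0, 0, 0, 0, 0, 8, 0, 0, 0, 0, 0, 0, 0, 0, 0, 0, 0, 0, 0, 0, 0, 0, 0])

```text
time: 9.5
tcp_pos: [631.6, -7.6, 238.2]
tcp_rot: [[-0.767, -0.028, 0.641], [-0.021, 1.0, 0.018], [-0.641, -0.0, -0.768]]
force: [-0.3, 0.1, -0.6]
opening: 12.8
finger_force: 78.2
```

```bash
python3 -c "
from h import *
report(75)"
```

```text
shift [ 8.0614  0.6476 -0.4951] rot [-0.0009 -0.0023 -0.0009] gauge origin off, tube axes [83.1018 -0.5918 -0.391 ] force tube axes [-0.6415  0.1459 -0.3067] 12.842569045058168
```

>>> shift_gripper(ticks=[6, 0.6, -0.4, 0, -0.002, 0, 6, 0, 0, 0, 0, 0, 0, 0, 0, 0, 0, 0, 0, 0, 0, 0, 0, 0])

```text
time: 10.0
tcp_pos: [622.1, -7.3, 230.7]
tcp_rot: [[-0.766, -0.028, 0.642], [-0.021, 1.0, 0.018], [-0.642, -0.0, -0.766]]
force: [0.1, -0.1, -1.6]
opening: 12.8
finger_force: 78.2
```

```bash
python3 -c "
from h import *
report(60)"
```

```text
shift [11.0146  0.0329 -0.0938] rot [-0.0009 -0.0004 -0.0008] gauge origin off, tube axes [71.0216  0.0172 -0.0778] force tube axes [-0.9805 -0.0934 -1.2619] 12.844656670788819
```

>>> shift_gripper(ticks=[6, 0, 0, 0, 0, 0, 6, 0, 0, 0, 0, 0, 0, 0, 0, 0, 0, 0, 0, 0, 0, 0, 0, 0])

```text
time: 10.5
tcp_pos: [612.9, -7.5, 223.0]
tcp_rot: [[-0.766, -0.028, 0.642], [-0.021, 1.0, 0.018], [-0.642, -0.0, -0.766]]
force: [-0.4, -0.1, -1.4]
opening: 12.8
finger_force: 78.2
```

```bash
python3 -c "
from h import *
report(50)"
```

```text
shift [ 9.0012  0.0424 -0.0934] rot [-0.0009 -0.0004 -0.0009] gauge origin off, tube axes [59.0086  0.013  -0.0755] force tube axes [-1.2279 -0.054  -0.7692] 12.834463624926986
```

Inside the bore at 31 mm with no side force. Continuing.

>>> shift_gripper(ticks=[7, 0, 0, 0, 0, 0, 7, 0, 0, 0, 0, 0, 7, 0, 0, 0, 0, 0, 0, 0, 0, 0, 0, 0, 0, 0, 0, 0, 0, 0])

```text
time: 11.12
tcp_pos: [597.0, -8.0, 209.7]
tcp_rot: [[-0.766, -0.027, 0.642], [-0.021, 1.0, 0.017], [-0.643, -0.0, -0.766]]
force: [-0.2, -0.1, -0.1]
opening: 13.0
finger_force: 78.2
```

```bash
python3 -c "
from h import *
report(30)"
```

```text
shift [ 8.2051  0.0662 -0.0332] rot [-0.001  -0.0001 -0.0008] gauge origin off, tube axes [38.2072 -0.01   -0.028 ] force tube axes [-0.2788 -0.0713  0.0389] 12.99752332794677
```

>>> shift_gripper(ticks=[6, 0, 0, 0, 0, 0, 6, 0, 0, 0, 0, 0, 6, 0, 0, 0, 0, 0, 0, 0, 0, 0, 0, 0, 0, 0, 0, 0, 0, 0])

```text
time: 11.75
tcp_pos: [583.2, -8.4, 198.1]
tcp_rot: [[-0.766, -0.028, 0.642], [-0.021, 1.0, 0.017], [-0.643, -0.0, -0.766]]
force: [0.5, -0.1, -0.7]
opening: 13.1
finger_force: 78.2
```

```bash
python3 -c "
from h import *
report(0)"
```

```text
shift [20.1676  0.031  -0.0272] rot [-0.001  -0.0002 -0.0008] gauge origin off, tube axes [20.1709  0.0136 -0.0212] force tube axes [-0.0913 -0.1213 -0.8836] 13.076459836485428
```

>>> shift_gripper(ticks=[4, 0, 0, 0, 0, 0, 4, 0, 0, 0, 0, 0, 4, 0, 0, 0, 0, 0, 0, 0, 0, 0, 0, 0, 0, 0, 0, 0, 0, 0])

```text
time: 12.38
tcp_pos: [573.9, -8.6, 190.4]
tcp_rot: [[-0.766, -0.028, 0.642], [-0.021, 1.0, 0.018], [-0.643, -0.0, -0.766]]
force: [0.2, -0.3, -0.2]
opening: 13.2
finger_force: 78.2
```

```bash
python3 -c "
from h import *
report(0)"
```

```text
shift [ 8.1161  0.0106 -0.0445] rot [-0.001  -0.0003 -0.0007] gauge origin off, tube axes [ 8.1223  0.0399 -0.0293] force tube axes [ 0.0142 -0.3    -0.2869] 13.18262921570549
```

>>> shift_gripper(ticks=[2, 0, 0, 0, 0, 0, 2, 0, 0, 0, 0, 0, 1, 0, 0, 0, 0, 0, 0, 0, 0, 0, 0, 0, 0, 0, 0, 0, 0, 0])

```text
time: 13.0
tcp_pos: [570.1, -8.7, 187.1]
tcp_rot: [[-0.766, -0.028, 0.642], [-0.021, 1.0, 0.018], [-0.642, -0.0, -0.766]]
force: [-0.6, 0.2, -1.2]
opening: 13.0
finger_force: 78.2
```

```bash
python3 -c "
from h import *
report(0)"
```

```text
shift [ 3.0633 -0.0252 -0.0674] rot [-0.0009 -0.0005 -0.0008] gauge origin off, tube axes [ 3.0724  0.0785 -0.0427] force tube axes [-1.1727  0.2613 -0.5428] 12.986062365258586
```

>>> shift_gripper(ticks=[1, 0, 0, 0, 0, 0, 1, 0, 0, 0, 0, 0, 0, 0, 0, 0, 0, 0, 0, 0, 0, 0, 0, 0])

```text
time: 13.5
tcp_pos: [568.5, -8.7, 185.7]
tcp_rot: [[-0.766, -0.028, 0.642], [-0.021, 1.0, 0.018], [-0.642, -0.0, -0.767]]
force: [-0.1, 0.3, -0.2]
opening: 12.9
finger_force: 78.2
```

```bash
python3 -c "
from h import *
report(0)"
```

```text
shift [ 0.9137 -0.0721 -0.0942] rot [-0.0008 -0.0007 -0.0007] gauge origin off, tube axes [ 0.9271  0.1252 -0.0561] force tube axes [-0.2112  0.2572 -0.0913] 12.94755234662154
```

>>> shift_gripper(ticks=[1, 0, 0, 0, 0, 0, 0, 0, 0, 0, 0, 0, 0, 0, 0, 0, 0, 0])

```text
time: 13.88
tcp_pos: [568.3, -8.8, 185.8]
tcp_rot: [[-0.765, -0.027, 0.643], [-0.021, 1.0, 0.017], [-0.643, -0.0, -0.766]]
force: [2.9, -0.2, -0.0]
opening: 13.0
finger_force: 78.2
```

```bash
python3 -c "
from h import *
report(0)"
```

```text
shift [0.8135 0.0512 0.0823] rot [-0.0011  0.0008 -0.0008] gauge origin off, tube axes [0.799  0.0121 0.0411] force tube axes [ 2.2146 -0.3106 -1.8991] 13.001466533187187
```

>>> shift_gripper(ticks=[1, 0, 0, 0, 0, 0, 0, 0, 0, 0, 0, 0, 0, 0, 0, 0, 0, 0])

```text
time: 14.25
tcp_pos: [568.2, -8.9, 185.9]
tcp_rot: [[-0.764, -0.027, 0.645], [-0.021, 1.0, 0.017], [-0.645, -0.0, -0.764]]
force: [4.3, 2.0, 1.1]
opening: 13.4
finger_force: 78.1
```

```bash
python3 -c "
from h import *
report(0)"
```

```text
shift [0.858  0.1703 0.2796] rot [-0.0015  0.0026 -0.0011] gauge origin off, tube axes [ 0.8096 -0.0871  0.1433] force tube axes [ 4.0668  1.8789 -1.9192] 13.387899329373312
```

>>> shift_gripper(ticks=[1, 0, 0, 0, 0, 0, 1, 0, 0, 0, 0, 0, 0, 0, 0, 0, 0, 0, 0, 0, 0, 0, 0, 0])

```text
time: 14.75
tcp_pos: [568.0, -9.2, 186.3]
tcp_rot: [[-0.762, -0.026, 0.647], [-0.02, 1.0, 0.016], [-0.647, -0.001, -0.762]]
force: [7.3, 1.6, 0.8]
opening: 13.1
finger_force: 77.9
```

```bash
python3 -c "
from h import *
report(0)"
```

```text
shift [0.9189 0.4091 0.6572] rot [-0.0022  0.0061 -0.0015] gauge origin off, tube axes [ 0.803  -0.2883  0.3368] force tube axes [ 6.1223  1.4192 -4.0565] 13.13341969958713
```

>>> shift_gripper(ticks=[1, 0, 0, 0, 0, 0, 1, 0, 0, 0, 0, 0, 0, 0, 0, 0, 0, 0, 0, 0, 0, 0, 0, 0])

```text
time: 15.25
tcp_pos: [567.8, -9.4, 186.6]
tcp_rot: [[-0.76, -0.025, 0.65], [-0.02, 1.0, 0.016], [-0.65, -0.001, -0.76]]
force: [9.5, 4.1, 1.1]
opening: 12.8
finger_force: 77.8
```

```bash
python3 -c "
from h import *
report(0)"
```

```text
shift [0.9605 0.6635 1.0201] rot [-0.0029  0.0096 -0.0021] gauge origin off, tube axes [ 0.7764 -0.4997  0.5199] force tube axes [ 8.0563  3.8231 -5.3512] 12.828465659144468
```

>>> shift_gripper(ticks=[1, 0.5, 1, 0, 0.006, 0, 1, 0, 0, 0, 0.006, 0, 0, 0, 0, 0, 0, 0, 0, 0, 0, 0, 0, 0, 0, 0, 0, 0, 0, 0])

```text
time: 15.88
tcp_pos: [568.0, -9.4, 186.0]
tcp_rot: [[-0.765, -0.025, 0.643], [-0.021, 1.0, 0.015], [-0.643, -0.002, -0.766]]
force: [9.5, 3.2, 4.2]
opening: 12.7
finger_force: 78.0
```

Run:
```python
from h import *
report(0)
import pickle
for n in("wrist","scene","side"):
    im=env.get_image(n); pickle.dump(im,open(f"home_{n}.pkl","wb"))
```

```text
shift [0.7426 0.6228 0.4583] rot [-0.004   0.0006 -0.0014] gauge origin off, tube axes [ 0.7298 -0.4757  0.4267] force tube axes [10.1005  2.9628 -2.9414] 12.683480949863197
```

Run:
```python
import pickle,cv2
for n in("w5","home_wrist"):
    w=pickle.load(open(n+".pkl","rb"));g=cv2.cvtColor(w["pixels"],6);print(n,list(range(260,380,6)))
    for y in list(range(100,130,6))+list(range(130,190,2)): print(y,*g[y,260:380:6])
```

```text
w5 [260, 266, 272, 278, 284, 290, 296, 302, 308, 314, 320, 326, 332, 338, 344, 350, 356, 362, 368, 374]
100 218 219 220 219 217 218 219 201 83 88 85 82 86 90 94 84 211 208 208 209
106 220 220 218 218 219 217 217 200 81 85 84 80 129 89 96 85 208 207 207 212
112 220 219 220 218 218 219 219 199 82 87 85 81 184 89 93 112 211 210 208 210
118 219 219 219 219 219 219 221 201 81 84 84 80 191 212 208 212 211 208 210 211
124 215 218 217 218 217 217 217 201 81 85 83 81 190 214 213 210 210 210 209 212
130 214 216 218 214 216 218 218 202 81 85 84 81 197 211 210 209 211 209 210 211
132 213 215 215 213 214 218 217 203 82 86 83 80 199 213 210 210 209 210 211 212
134 212 214 215 212 215 218 217 202 80 85 84 82 198 213 211 210 210 209 209 211
136 209 213 213 212 214 217 216 201 80 84 85 81 195 214 212 212 211 208 208 210
138 209 212 213 213 214 217 214 198 79 84 84 81 196 212 213 213 212 208 210 211
140 211 210 212 213 215 215 210 197 80 85 84 80 192 211 212 213 212 208 211 212
142 211 209 212 209 204 189 167 150 82 82 83 80 148 169 192 205 212 211 212 212
144 210 210 208 170 128 102 86 77 80 85 82 79
[... 3485 characters left out ...]
 75 73 75 73 74 74 74 75 69 189 194
172 201 201 79 73 74 75 77 75 74 76 74 76 73 75 74 75 73 72 192 193
174 199 200 140 77 76 73 76 75 75 76 74 76 73 75 71 72 73 109 194 193
176 201 202 192 129 80 77 76 75 76 76 73 76 73 76 72 74 102 177 190 191
178 202 203 201 191 153 109 83 75 75 77 75 76 73 75 75 118 171 190 190 192
180 203 203 201 200 196 181 146 58 63 71 68 64 58 68 76 158 186 191 191 190
182 204 202 200 198 199 196 170 40 40 44 42 39 38 63 79 139 186 191 191 192
184 202 201 202 200 197 198 158 39 35 35 33 33 36 62 79 121 190 187 191 190
186 201 200 203 202 197 199 153 37 38 33 36 39 32 63 81 126 188 189 193 191
188 202 202 201 202 197 199 155 36 36 36 36 36 37 67 80 120 190 190 192 193
```

The wrist picture shows the flared rim running flush into the collar with no bare rod between (row 146), and a hard stop at 10 N. One firmer push, then I'll withdraw.

>>> shift_gripper(ticks=[2, 0.5, 0.5, 0, 0.004, 0, 2, 0, 0, 0, 0.004, 0, 0, 0, 0, 0, 0, 0, 0, 0, 0, 0, 0, 0, 0, 0, 0, 0, 0, 0])

```text
time: 16.65
tcp_pos: [567.9, -9.5, 186.1]
tcp_rot: [[-0.766, -0.024, 0.642], [-0.02, 1.0, 0.013], [-0.643, -0.003, -0.766]]
force: [16.5, 4.6, 3.3]
opening: 12.8
finger_force: 77.8
```

```bash
python3 -c "
from h import *
report(0)"
```

```text
shift [0.6691 0.7115 0.575 ] rot [-0.0057 -0.0004 -0.002 ] gauge origin off, tube axes [ 0.6747 -0.4969  0.5975] force tube axes [14.799   4.0999 -8.1502] 12.821794462639831
```

>>> shift_gripper(ticks=[-5, 0, -1, 0, -0.01, 0, -5, -1, -0.5, 0, -0.01, 0, -5, 0, 0, 0, 0, 0, -5, 0, 0, 0, 0, 0, 0, 0, 0, 0, 0, 0, 0, 0, 0, 0, 0, 0])

```text
time: 17.4
tcp_pos: [574.2, -8.4, 190.1]
tcp_rot: [[-0.767, -0.028, 0.641], [-0.021, 1.0, 0.018], [-0.641, 0.0, -0.767]]
force: [0.6, -0.5, -0.6]
opening: 12.9
finger_force: 79.2
```

```bash
python3 -c "
from h import *
report(30)"
```

```text
shift [-21.8695  -0.1779  -0.4609] rot [-0.0004 -0.002  -0.0009] gauge origin off, tube axes [ 8.1672  0.2507 -0.3077] force tube axes [ 0.0541 -0.4936 -0.7834] 12.933499942233075
```

>>> shift_gripper(ticks=[-10, 0, -0.4, 0, -0.002, 0, -14, 0, 0, 0, 0, 0, -14, 0, 0, 0, 0, 0, -14, 0, 0, 0, 0, 0, 0, 0, 0, 0, 0, 0, 0, 0, 0, 0, 0, 0])

```text
time: 18.15
tcp_pos: [613.9, -7.3, 224.0]
tcp_rot: [[-0.766, -0.028, 0.643], [-0.021, 1.0, 0.018], [-0.643, 0.0, -0.766]]
force: [-1.2, -0.9, -0.6]
opening: 13.0
finger_force: 79.1
```

```bash
python3 -c "
from h import *
report(125)"
```

```text
shift [-64.6302  -0.1568   0.089 ] rot [-0.0004  0.0002 -0.0007] gauge origin off, tube axes [60.367   0.2446  0.0702] force tube axes [-1.3444 -0.8188  0.3114] 12.980232713099811
```

>>> shift_gripper(ticks=[-14, 0, 0, 0, 0, 0, -14, 0, 0, 0, 0, 0, -14, 0, 0, 0, 0, 0, -14, 0, 0, 0, 0, 0, -14, 0, 0, 0, 0, 0, 0, 0, 0, 0, 0, 0, 0, 0, 0, 0, 0, 0])

```text
time: 19.02
tcp_pos: [667.3, -5.8, 269.0]
tcp_rot: [[-0.766, -0.028, 0.643], [-0.021, 1.0, 0.018], [-0.643, 0.0, -0.766]]
force: [-0.4, -0.0, -0.7]
opening: 13.1
finger_force: 79.1
```

```bash
python3 -c "
from h import *
report(125)"
```

```text
shift [ 5.2106 -0.1165  0.1062] rot [-0.0005 -0.     -0.0007] gauge origin off, tube axes [130.2115   0.1602   0.1082] force tube axes [-0.7693 -0.0236 -0.2875] 13.086347318443524
```

>>> shift_gripper(ticks=[0, 0, 0, 0, 0.175, 0, 0, 0, 0, 0, 0.175, 0, 0, 0, 0, 0, 0.175, 0, 0, 0, 0, 0, 0.173, 0, 0, 0, 0, 0, 0, 0, 0, 0, 0, 0, 0, 0])

```text
time: 19.77
tcp_pos: [666.9, -5.8, 268.5]
tcp_rot: [[-1.0, -0.028, 0.001], [-0.028, 1.0, 0.0], [-0.001, 0.0, -1.0]]
force: [0.4, -0.4, -0.4]
opening: 13.2
finger_force: 79.0
```

>>> shift_gripper(ticks=[5, -43, 0, 0, 0, 0, 5, -43, 0, 0, 0, 0, 0, -43, 0, 0, 0, 0, 0, -43, 0, 0, 0, 0, 0, -43, 0, 0, 0, 0, 0, 0, 0, 0, 0, 0, 0, 0, 0, 0, 0, 0])

```text
time: 20.65
tcp_pos: [662.7, -220.6, 270.2]
tcp_rot: [[-1.0, -0.027, 0.003], [-0.027, 1.0, 0.0], [-0.003, 0.0, -1.0]]
force: [0.1, 1.2, -0.7]
opening: 12.8
finger_force: 79.0
```

Run:
```python
from h import *
s=env.state();R=np.array(s["tcp_rot"]);p=np.array(s["tcp_pos"])
print("tip",p+R@(G+[90,0,0]),"level",R[2,0])
```

```text
tip [ 519.50843541 -224.47929764  288.1376825 ] level -0.0025326920011034234
```

>>> shift_gripper(ticks=[5, 0, 35, 0, 0, 0, 5, 0, 35, 0, 0, 0, 0, 0, 35, 0, 0, 0, 0, 0, 33, 0, 0, 0, 0, 0, 0, 0, 0, 0, 0, 0, 0, 0, 0, 0, 0, 0, 0, 0, 0, 0, 0, 0, 0, 0, 0, 0])

```text
time: 21.65
tcp_pos: [655.0, -221.8, 133.8]
tcp_rot: [[-1.0, -0.028, 0.005], [-0.028, 1.0, -0.001], [-0.005, -0.002, -1.0]]
force: [-0.3, 0.6, -1.4]
opening: 12.8
finger_force: 79.0
```

Run:
```python
from h import *
s=env.state();R=np.array(s["tcp_rot"]);p=np.array(s["tcp_pos"])
print("tip",p+R@(G+[90,0,0]),"level",R[2,0],s["dq"],s["time"])
import pickle
for n in("scene","side"):
    im=env.get_image(n);g=cv2.cvtColor(im["pixels"],6);pickle.dump(im,open(f"end_{n}.pkl","wb"))
    t=proj(im,p+R@(G+[90,0,0]))[0];o=proj(im,p+R@G)[0];print(n,t,o)
    x,y=t.round().astype(int)
    for r in range(y-7,y+8): print(r,*g[r,x-12:x+16])
im=env.get_image("wrist");g=cv2.cvtColor(im["pixels"],6)
print(g[140:190:4,317]); print(*g[120,280:350:3]); print(*g[20,280:350:3])
```

```text
tip [ 511.80905591 -225.79399398  151.44461357] level -0.004522541912646302 [-1.25718692e-03  7.04219024e-03  8.78134252e-03  1.06899051e-04
 -1.96058832e-03 -4.45751665e-05] 21.65
scene [248.41135348 212.37856207] [271.98618077 225.88347424]
205 97 95 98 98 97 100 96 96 96 97 96 96 96 97 98 99 100 97 96 97 97 96 96 97 98 96 98 99
206 97 97 96 97 98 92 95 95 97 97 98 97 96 96 96 97 98 98 97 98 99 98 96 97 98 99 98 96
207 97 96 97 97 98 98 98 92 98 95 97 97 96 95 96 97 97 99 96 98 97 95 98 98 97 100 100 96
208 97 96 96 95 98 98 98 96 96 94 97 96 97 95 95 98 97 97 97 97 98 98 99 99 97 98 100 97
209 96 96 96 96 97 98 96 96 97 98 87 93 98 95 97 96 97 97 96 97 98 98 97 100 97 96 98 96
210 96 96 97 95 97 97 97 96 96 97 96 95 89 92 91 96 96 97 94 98 97 99 97 99 99 98 97 97
211 98 96 97 98 97 100 98 99 99 98 98 96 96 114 111 111 90 96 95 97 98 96 96 98 99 96 95 98
212 98 97 98 98 97 98 99 98 98 99 97 96 93 153 16
[... 1983 characters left out ...]
154 157 156 154 155 155 155 154 154 151 141 104 83
259 157 156 154 154 158 157 157 157 159 158 156 154 155 157 155 154 156 157 156 154 154 153 152 152 153 143 117 102
260 156 158 155 157 158 157 157 157 157 157 155 156 157 155 154 156 153 156 153 156 154 153 154 153 150 146 134 128
261 155 156 157 157 156 157 155 155 156 155 154 156 156 156 153 156 155 156 153 155 151 149 143 140 141 135 120 123
262 157 156 158 157 157 159 157 156 154 156 157 156 155 156 158 156 154 154 152 151 144 135 111 103 103 97 93 91
[67 66 62 55 57 64 64 65 64 65 59 29 34]
87 84 87 86 85 85 84 84 62 58 62 64 64 64 64 60 60 71 86 86 88 90 86 88
70 70 72 71 73 71 74 62 76 98 104 107 112 98 92 105 82 84 74 74 72 72 73 72
```

Both cameras show the tip where predicted, over the plate at about z = 151 mm, and level. I'll let it settle, then hand in.

>>> shift_gripper(ticks=[0, 0, 0, 0, 0, 0, 0, 0, 0, 0, 0, 0, 0, 0, 0, 0, 0, 0, 0, 0, 0, 0, 0, 0, 0, 0, 0, 0, 0, 0, 0, 0, 0, 0, 0, 0])

```text
time: 22.55
tcp_pos: [653.9, -221.4, 131.6]
tcp_rot: [[-1.0, -0.028, 0.001], [-0.028, 1.0, -0.0], [-0.001, -0.0, -1.0]]
force: [-0.1, -0.4, -1.3]
opening: 12.9
finger_force: 79.0
```

```bash
python3 -c "
from bench import env
print(env.state()['dq']); print(env.hand_in())"
```

```text
[ 0.00053701 -0.00056827  0.00242657  0.00032869  0.00035794 -0.0013028 ]
the job is handed in; nothing more can be done
None
```

The job is handed in at 22.6 s: the gauge was drawn from its rest, pushed home in the filling tube (hard stop at about 15 N) and pulled out, and it is now held level and still with its tip over the plate about 15 cm above the bench.

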